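# Clip down the cover of a cuttings propagator

## Task

Finish closing up the propagator: one of the four clips on its clear cover is already snapped shut. So that the cover seats evenly, next snap down the clip at the corner diagonally opposite that one, then the other two in either order, each pressed over the tray's rim until it clicks fully home. Do not lean on the clear cover or bump the lamp, and leave the jar, pot and knife where they are.

Things in the scene. Friction and masses are not known exactly. Their poses are not given: they have to be found in the camera images.
- tray: The propagator: black warm base 372 x 228 x 18 mm with a black seed tray on it, rim 306 x 220 mm at 88 mm height, fixed to the bench. Origin on the bench under its centre; x along the long side (away from the robot), y to its left long side, z up. Its four clips are at x = -90 or +90 mm, on both long sides.
- clip_1 (a joint): One of two clips on the tray's left (+y) side; which stands nearer the robot varies. Grey plate 44 mm wide, 4 mm thick, 40 mm from hinge to free edge, with a small outward lip there. Value: its angle; 0 hangs straight down, shut, hooked under the rim; 1.57 sticks out level. It stays where left.
- clip_2 (a joint): The other clip on the tray's left (+y) side; all four clips are alike. Coming down it swings freely to about 0.35, where its catch meets the rim; about 9 N on its outer face, 24 mm below the hinge, makes it jump the rim near 0.2 rad and click to 0, where it stays. Stopped between 0.2 and 0.35 it is not shut.
- clip_3 (a joint): One of two clips on the tray's right (-y) side; which stands nearer the robot varies. Just like clip_1 and clip_2, with the same joint values.
- clip_4 (a joint): The other clip on the tray's right (-y) side. Just like clip_1 and clip_2, with the same joint values.
- clip_1_hinge (a point): Middle of the hinge line of clip_1 (on the long edge of the cover, 112 mm from the tray's middle line, 90 mm from its middle towards one end, 93 mm above the bench). With the clip shut its outer face is 5 mm further out than this point.
- clip_2_hinge (a point): Same point for clip_2: the middle of its hinge line, at one of the two clip places on its side.
- clip_3_hinge (a point): Same point for clip_3: the middle of its hinge line, at one of the two clip places on its side.
- clip_4_hinge (a point): Same point for clip_4: the middle of its hinge line, at one of the two clip places on its side.
- cover: Clear plastic cover on the tray, with the clips hinged on its edge: flange at the rim, dome 276 x 192 mm at the foot and 262 x 178 mm at the top, walls nearly upright, top 196 mm above the bench with two low vent caps to 205 mm. Fixed to the tray; same origin and axes as the tray. Fragile: not to be pressed.
- lamp: Plant lamp fixed over the propagator, same origin and axes. Two light bars 30 mm wide along x, from x = -145 to +187 mm, undersides 298 mm above the bench, centred 170 mm left and right of the middle line: just outside and above the clips. One cross bar along y at x = 176 mm, top 332 mm, on a post at the far end. A tool upright over a clip hits a bar; leaning outward about 35 degrees it clears.
- powder_jar: Lidded glass jar, 72 mm across and 85 mm high, loose, to the right of the propagator; origin at the centre of its underside. Leave alone.
- pot: Terracotta pot with a young plant, 98 mm across, 85 mm high (plant to 125 mm), loose, to the left of the propagator; origin at the centre of its underside. Leave alone.
- knife: Grafting knife with a yellow handle, 170 mm long, 13 mm high, lying loose to the right of the propagator; origin under the handle's middle, x towards the blade. Leave alone.

How it is judged:
On the way:
1. the clip diagonally opposite the one that was shut is snapped home (within 0.06 rad of shut) while the other two are still open (more than 0.2 rad) (((horizontal distance between clip_1_hinge and clip_3_hinge above 0.255 m and value of joint each of clip_1, clip_3 below 0.06 rad and value of joint each of clip_4, clip_2 above 0.2 rad) or (horizontal distance between clip_1_hinge and clip_4_hinge above 0.255 m and value of joint each of clip_1, clip_4 below 0.06 rad and value of joint each of clip_3, clip_2 above 0.2 rad))), for 0.2 s.
At the end, for the whole second after the job is handed in: All four clips are snapped home over the rim, each within 0.06 rad of fully shut (value of joint each of clip_1, clip_2, clip_3, clip_4 below 0.06 rad); the robot touches nothing.
It fails at once if the clear cover is pressed with more than 8 N (contact force between cover and anything else above 8 N).
It fails at once if the lamp is bumped with more than 8 N (contact force between lamp and anything else above 8 N).
It fails at once if the jar, pot or knife is moved more than 20 mm (distance of any of powder_jar, pot, knife from where it was at the start of the episode above 0.02 m).
It fails at once if the jar or pot is tipped more than 0.3 rad (angle between any of powder_jar, pot's own z axis and vertical above 0.3 rad).
It also fails if it takes over 54 s, if anything falls off the work surface, if the arm or the gripper's body presses on something with over 40 N, if the wrist force passes 120 N, or if a joint passes its speed limit or range.

## Robot

A 6-joint arm with a two-finger parallel gripper is mounted at the origin on the work surface. World frame = base frame: x ahead of the robot, y to its left, z up, the work surface at z = 0. Lengths are in m, angles in rad, forces in N, time in s.
With the tool pointing down it reaches from about 0.375 to 0.975 m from the base axis. Payload 3.8 kg.
Tool frame: the origin (TCP) lies midway between the tips of the shut fingers; the grasp point (between the pads) lies 19 mm behind it; z points along the fingers, y is the direction in which the jaws open and shut (so a half turn about z gives the same grasp; the last joint's range is limited). The gripper opens to 85 mm and grips with 20 to 120 N. Pads are 22 mm wide; open, the fingers measure 114 mm over their backs; the gripper's body (76 mm by 85 mm) begins 54 mm behind the grasp point. The pads swing forward as they close: fully open they stand 13 mm farther back than shut.
Start: joints at [-1.321, 0.264, 1.604, -0, 1.274, -0.037], TCP at [0.191, -0.647, 0.231] pointing down, gripper open.
Joint ranges: [-2.63, 2.63], [-0.94, 2.18], [0.31, 2.57], [-1.31, 4.45], [0, 2.66], [-2.55, 2.55]. Speed limits (rad/s): [2.57, 2.57, 3.14, 3.14, 3.14, 3.14].

## Interface

Orientations are given as a rotation vector (axis times angle).
In Python, from workcell import bot gives the robot as it stands.
- The arm moves only by the shell command python3 -m inch 'ROWS' [FORCE]. ROWS is JSON, a list of rows, each an object of numbers: "dx", "dy", "dz": the shift along the tool's x, y, z in m; "ax", "ay", "az": the turn, a rotation vector about the tool's x, y, z in degrees; "fingers": the opening, from -1 (shut) to 1 (fully open). A call has 1 to 20 rows; each row is the pose to reach, as a shift and turn from the pose measured when the call began, along the tool's axes at that moment; what a row does not reach only later rows make up. A row lasts 1/8 s, in which the tool goes at most 62.5 mm and 10.7 degrees, less where a joint would pass 70% of its speed; a pose out of reach is approached as far as the arm can. A call with a gripper value outside its range is refused whole. The fingers move at their own pace and stop on an object; FORCE is the grip in N (left out, the last holds). Time passes only in rows, so rows that repeat a pose let the fingers close. It gives the time, the measured TCP pose, the force and the opening at its end, in the units of the state.
- bot.read_state(): the state, without advancing time (a new reading comes with each control period).
- bot.read_camera(name): name is "side" or "top"; returns (picture, depth): 480x640x3 uint8, blue, green, red; 480x640 float32, m along the optical axis (not along the pixel's ray), 0 where there is no reading.
- bot.get_calibration(name): a dict with "intrinsics" (3x3 intrinsics, pixels), "view" (4x4, takes a point from world to camera coordinates). Camera axes: x right, y down, z forward; pixel columns grow to the right and rows downward; lengths in m; the calibration is good to about 2 mm. A picture is of the moment at which its call begins. get_calibration takes no time and is no camera call.
- bot.finish_job(): hands the job in, once; it reports no verdict.
Trained networks look in the newest picture that a camera, given by its name, has taken for a name from the list of things; names that differ only in an ending like _2 or _b are one class to them, and where a whole thing is asked for, a point or a joint stands for the part that bears it (a point fixed in the world has none). Each returns a list of dicts, best first, with "p" (0 to 1); they miss things now and then, are a little off and sometimes report something else, mostly with a low value. They report only what shows in the picture. A call takes as long as a camera call.
- bot.masks_of(camera, thing): "region" (480x640 bool, what is visible of it) and "box" ([left, top, right, bottom] in pixels, round what is visible of it).
The state is a dict: "time": time; "q": joint angles; "joint_vel": joint speeds; "joint_torque": joint torques, N m; "tool_pos": TCP position; "tcp_rot": TCP orientation; "wrist_force": force on the tool from outside, world axes, zero at the start; "torque": the same for the moment, N m; "width": opening from 0.0 (shut) to 1.0 (fully open).
Only numpy, scipy, OpenCV 4.12 (cv2) and the standard library are available. Lean on these libraries where they do the work, as an engineer would, in place of code of your own. Each camera call takes 0.05 s, during which the arm holds its last target. There are 200 camera calls.

## Working session

There is one attempt and no reset: what is moved stays moved. The work goes in short steps, Python scripts to look and compute and a shell command to move; the robot and the scene stay as the last step left them, time stands still between calls to the robot, and variables do not carry over. Pictures are saved under pics/ and viewed, about 8 in all and at most 12, crops included, and the job is handed in when it is done.

```bash
mkdir -p pics; ls
python3 - <<'E'
from workcell import bot
import cv2,numpy as np
for n in("side","top"):
    im,d=bot.read_camera(n); cv2.imwrite(f"pics/{n}0.png",im); np.save(f"{n}0.npy",d)
    c=bot.get_calibration(n); V=np.array(c["view"]);print(n,c["intrinsics"],(-V[:3,:3].T@V[:3,3]).round(3),V[2,:3].round(2))
    for t in("tray","clip_1","cover","lamp","powder_jar","pot","knife"):
        K=np.array(c["intrinsics"])
        for m in bot.masks_of(n,t)[:6]:
            r=m["region"]&(d>0); v,u=np.nonzero(r)
            P=np.linalg.inv(V)[:3]@np.vstack([ (u-K[0,2])/K[0,0]*d[r],(v-K[1,2])/K[1,1]*d[r],d[r],np.ones(len(u))])
            print(t,round(m["p"],2),m["box"],np.median(P,1).round(3),np.percentile(P,3,axis=1).round(3),np.percentile(P,97,axis=1).round(3))
s=bot.read_state();print(s["time"],s["tool_pos"],s["tcp_rot"])
E
```

```text
pics
side [[565.95162099   0.         316.22731075]
 [  0.         565.95162099 233.81719141]
 [  0.           0.           1.        ]] [ 0.213 -0.965  1.116] [ 0.23  0.66 -0.71]
tray 0.67 [230.1, 87.0, 422.7, 283.7] [ 0.555 -0.02   0.192] [ 0.392 -0.119  0.013] [0.739 0.232 0.331]
clip_1 0.61 [284.5, 246.6, 308.3, 262.5] [ 0.477 -0.073  0.093] [ 0.457 -0.094  0.086] [ 0.497 -0.05   0.098]
clip_1 0.49 [351.7, 228.4, 377.4, 243.0] [ 0.658 -0.061  0.094] [ 0.636 -0.084  0.087] [ 0.679 -0.036  0.099]
cover 0.86 [245.7, 150.7, 381.9, 255.1] [ 0.536 -0.016  0.177] [ 0.416 -0.043  0.09 ] [0.689 0.146 0.199]
lamp 0.96 [233.0, 85.7, 421.9, 214.1] [0.655 0.058 0.316] [ 0.43  -0.125  0.002] [0.869 0.396 0.333]
lamp 0.69 [351.7, 228.5, 377.9, 246.0] [ 0.656 -0.061  0.094] [ 0.636 -0.084  0.084] [ 0.678 -0.036  0.099]
lamp 0.69 [287.5, 245.9, 303.7, 265.7] [ 0.477 -0.073  0.093] [ 0.458 -0.094  0.088] [ 0.498 -0.052  0.098]
powder_jar 0.91 [286.8, 361.6, 321.3, 406.7] [ 0.397 -0.4    0.077] [ 0.368 -0.418  0.01 ] [ 0.429 -0.358  0.087]
pot 0.97 [264.1, 120.3, 298.0, 162.0] [0.581 0.426 0.07 ] [
[... 1377 characters left out ...]
 272.8, 364.4, 288.6] [ 0.478 -0.071  0.096] [ 0.457 -0.092  0.09 ] [ 0.499 -0.05   0.101]
lamp 0.18 [123.6, 214.6, 167.9, 256.6] [0.581 0.438 0.073] [0.542 0.397 0.033] [0.626 0.483 0.125]
powder_jar 0.91 [459.4, 298.8, 497.4, 332.9] [ 0.401 -0.37   0.084] [ 0.37  -0.407  0.004] [ 0.434 -0.346  0.089]
pot 0.74 [125.2, 217.1, 167.8, 257.2] [0.581 0.439 0.073] [0.542 0.397 0.04 ] [0.627 0.482 0.125]
pot 0.24 [188.5, 128.5, 391.1, 326.6] [0.568 0.064 0.198] [ 0.392 -0.111  0.017] [0.742 0.245 0.334]
knife 0.73 [443.6, 220.5, 504.9, 249.1] [ 0.608 -0.396  0.012] [ 0.575 -0.457  0.006] [ 0.648 -0.319  0.018]
0.8 [ 0.19096265 -0.6474437   0.23134878] [3.10924147e+00 4.48966179e-01 4.18382032e-05]
```

Run:
```python
import cv2
im=cv2.imread("pics/top0.png")[110:350,110:520]; cv2.imwrite("pics/a.png",cv2.resize(im,None,fx=1.95,fy=1.95,interpolation=3))
im=cv2.imread("pics/side0.png")[70:420,200:450]; cv2.imwrite("pics/b.png",cv2.resize(im,None,fx=1.7,fy=1.7,interpolation=3))
```

```text
(no output)
```

View pics/a.png

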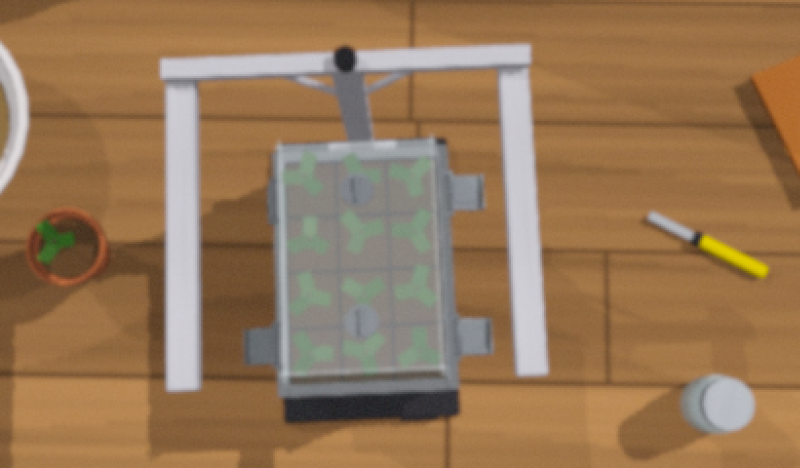

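View pics/b.png

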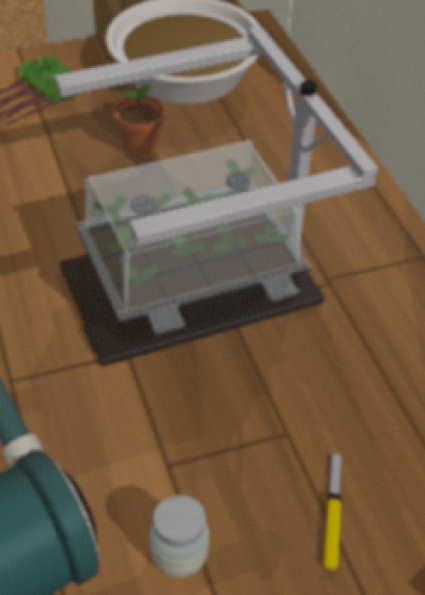

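```bash
cat > h.py <<'E'
import sys,json,numpy as np
from scipy.spatial.transform import Rotation as R
from workcell import bot
# usage: h.py CLIP LEAN '[[out,z,along],..]' (mm from hinge; lean deg)
C=np.array([.5597,.0667,0]);yaw=.063
ex=np.array([np.cos(yaw),np.sin(yaw),0]);ey=np.array([-np.sin(yaw),np.cos(yaw),0]);ez=np.array([0,0,1.])
HX={"NR":(-1,-1),"FR":(1,-1),"NL":(-1,1)}
def main(clip,lean,pts):
    a,s=HX[clip];H=C+.09*a*ex+.112*s*ey+.093*ez;out=s*ey
    t=np.radians(lean);z=-out*np.sin(t)-ez*np.cos(t);Rt=R.from_matrix(np.c_[ex,np.cross(z,ex),z])
    st=bot.read_state();p=np.array(st["tool_pos"]);R0=R.from_rotvec(st["tcp_rot"])
    d=p-H;print("t",st["time"],"q",np.round(st["q"],2),"F",np.round(st["wrist_force"],1),"w",st["width"])
    print("now out,z,along mm",(1e3*np.array([d@out,d[2],d@ex])).round(1))
    print("turn",(R0.inv()*Rt).as_rotvec(degrees=True).round(1))
    for o,zz,al in pts:
        g=H+out*o/1e3+ez*zz/1e3+ex*al/1e3;print((o,zz,al),"world",g.round(3),"d",R0.inv().apply(g-p).round(4))
if __name__=="__main__": main(sys.argv[1],float(sys.argv[2]),json.loads(sys.argv[3]))
E
python3 h.py NR 45 '[[120,100,0]]'
```

```text
t 0.8 q [-1.32  0.26  1.6   0.    1.27 -0.04] F [-0.6  1.1  0.3] w 1.0000678586674505
now out,z,along mm [ 577.5  138.3 -323. ]
turn [44.8  5.  12.2]
(120, 100, 0) world [ 0.484 -0.171  0.193] d [ 0.4165 -0.3744  0.0383]
```

```bash
python3 -m inch '[{"ax":10,"ay":1,"az":3,"fingers":-1},{"dx":0.04,"dy":-0.03,"ax":20,"ay":2,"az":6,"fingers":-1},{"dx":0.08,"dy":-0.07,"ax":30,"ay":3,"az":9,"fingers":-1},{"dx":0.12,"dy":-0.11,"dz":0.01,"ax":40,"ay":4,"az":11,"fingers":-1},{"dx":0.16,"dy":-0.15,"dz":0.01,"ax":44.8,"ay":5,"az":12.2,"fingers":-1},{"dx":0.2,"dy":-0.18,"dz":0.02,"ax":44.8,"ay":5,"az":12.2,"fingers":-1},{"dx":0.2,"dy":-0.18,"dz":0.02,"ax":44.8,"ay":5,"az":12.2,"fingers":-1}]' 40; python3 h.py NR 45 '[[120,100,0]]'
```

```text
t 0.8 q [-1.32  0.26  1.6   0.    1.27 -0.04] F [-0.6  1.1  0.3] w 1.0000678586674505
now out,z,along mm [ 577.5  138.3 -323. ]
turn [44.8  5.  12.2]
(120, 100, 0) world [ 0.484 -0.171  0.193] d [ 0.4165 -0.3744  0.0383]invalid input at $[0]: expected keys dx, dy, dz, ax, ay, az, fingers
```

```bash
python3 -m inch '[{"dx":0,"dy":0,"dz":0,"ax":10,"ay":1,"az":3,"fingers":-1},{"dx":0.04,"dy":-0.03,"dz":0,"ax":20,"ay":2,"az":6,"fingers":-1},{"dx":0.08,"dy":-0.07,"dz":0,"ax":30,"ay":3,"az":9,"fingers":-1},{"dx":0.12,"dy":-0.11,"dz":0.01,"ax":40,"ay":4,"az":11,"fingers":-1},{"dx":0.16,"dy":-0.15,"dz":0.01,"ax":44.8,"ay":5,"az":12.2,"fingers":-1},{"dx":0.2,"dy":-0.18,"dz":0.02,"ax":44.8,"ay":5,"az":12.2,"fingers":-1},{"dx":0.2,"dy":-0.18,"dz":0.02,"ax":44.8,"ay":5,"az":12.2,"fingers":-1}]' 40; python3 h.py NR 45 '[[120,100,0]]'
```

```text
time: 1.68
tool_pos: [0.3332, -0.4153, 0.2103]
tcp_rot: [-2.352, -0.077, 0.034]
wrist_force: [-0.5, -0.0, -0.2]
width: -0.003
t 1.675 q [-1.12  0.49  1.54  0.28  1.86  0.36] F [-0.5 -0.  -0.2] w -0.0030887696031310237
now out,z,along mm [ 354.7  117.3 -166.4]
turn [-0.2  0.2  0.1]
(120, 100, 0) world [ 0.484 -0.171  0.193] d [ 0.1672 -0.1531  0.1781]
```

```bash
python3 -m inch '[{"dx":0.035,"dy":-0.03,"dz":0.035,"ax":0,"ay":0,"az":0,"fingers":-1},{"dx":0.07,"dy":-0.062,"dz":0.072,"ax":0,"ay":0,"az":0,"fingers":-1},{"dx":0.1,"dy":-0.092,"dz":0.107,"ax":0,"ay":0,"az":0,"fingers":-1},{"dx":0.135,"dy":-0.124,"dz":0.144,"ax":0,"ay":0,"az":0,"fingers":-1},{"dx":0.167,"dy":-0.153,"dz":0.178,"ax":0,"ay":0,"az":0,"fingers":-1},{"dx":0.167,"dy":-0.153,"dz":0.178,"ax":0,"ay":0,"az":0,"fingers":-1}]'; python3 h.py NR 45 '[[22,30,0],[18,14,0],[19,-12,0],[24,-36,0],[20,-36,0],[16,-36,0]]'
python3 - <<'E'
from workcell import bot
import cv2,numpy as np
a,_=bot.read_camera("top");b,_=bot.read_camera("side")
a=cv2.resize(a[110:390,170:470],None,fx=1.3,fy=1.3);b=cv2.resize(b[70:350,190:490],None,fx=1.3,fy=1.3)
cv2.imwrite("pics/c.png",np.hstack([a,b]))
E
```

```text
time: 2.42
tool_pos: [0.4851, -0.1685, 0.1934]
tcp_rot: [-2.353, -0.082, 0.035]
wrist_force: [-0.3, -0.9, 0.1]
width: -0.001
t 2.425 q [-0.73  0.34  1.78  0.52  1.64  0.64] F [-0.3 -0.9  0.1] w -0.0005021320261767528
now out,z,along mm [118.  100.4   0.7]
turn [-0.1  0.3  0.3]
(22, 30, 0) world [ 0.478 -0.073  0.123] d [ 0.     -0.0178  0.1177]
(18, 14, 0) world [ 0.478 -0.069  0.107] d [ 1.000e-04 -9.300e-03  1.319e-01]
(19, -12, 0) world [ 0.478 -0.07   0.081] d [1.000e-04 9.800e-03 1.495e-01]
(24, -36, 0) world [ 0.478 -0.075  0.057] d [0.     0.0303 0.1629]
(20, -36, 0) world [ 0.478 -0.071  0.057] d [1.000e-04 2.750e-02 1.657e-01]
(16, -36, 0) world [ 0.478 -0.067  0.057] d [1.000e-04 2.470e-02 1.685e-01]
```

View pics/c.png

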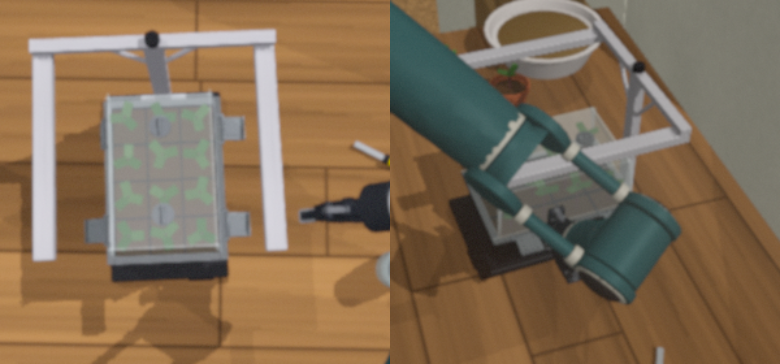

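```bash
python3 -m inch '[{"dx":0,"dy":-0.009,"dz":0.059,"ax":0,"ay":0,"az":0,"fingers":-1},{"dx":0,"dy":-0.018,"dz":0.112,"ax":0,"ay":0,"az":0,"fingers":-1},{"dx":0,"dy":-0.018,"dz":0.118,"ax":0,"ay":0,"az":0,"fingers":-1},{"dx":0,"dy":-0.009,"dz":0.131,"ax":0,"ay":0,"az":0,"fingers":-1},{"dx":0,"dy":0.001,"dz":0.141,"ax":0,"ay":0,"az":0,"fingers":-1},{"dx":0,"dy":0.01,"dz":0.149,"ax":0,"ay":0,"az":0,"fingers":-1},{"dx":0,"dy":0.02,"dz":0.157,"ax":0,"ay":0,"az":0,"fingers":-1},{"dx":0,"dy":0.03,"dz":0.163,"ax":0,"ay":0,"az":0,"fingers":-1},{"dx":0,"dy":0.03,"dz":0.163,"ax":0,"ay":0,"az":0,"fingers":-1}]'; python3 h.py NR 45 '[[24,-36,0],[20,-36,0],[16,-36,0],[12,-36,0]]'
python3 - <<'E'
from workcell import bot
import cv2,numpy as np
b,_=bot.read_camera("side")
b=cv2.resize(b[190:310,240:420],None,fx=4,fy=4,interpolation=2)
cv2.imwrite("pics/d.png",b)
E
```

```text
time: 3.65
tool_pos: [0.4776, -0.069, 0.0646]
tcp_rot: [-2.327, -0.079, 0.036]
wrist_force: [-1.6, 22.6, 33.4]
width: -0.003
t 3.65 q [-0.62  0.42  1.98  0.61  1.38  0.57] F [-1.6 22.6 33.4] w -0.0033722325161171266
now out,z,along mm [ 18.3 -28.4  -0.5]
turn [-1.6  0.3  0.1]
(24, -36, 0) world [ 0.478 -0.075  0.057] d [0.0004 0.0095 0.0011]
(20, -36, 0) world [ 0.478 -0.071  0.057] d [0.0005 0.0067 0.004 ]
(16, -36, 0) world [ 0.478 -0.067  0.057] d [0.0005 0.004  0.0069]
(12, -36, 0) world [ 0.478 -0.063  0.057] d [0.0005 0.0012 0.0098]
```

View pics/d.png

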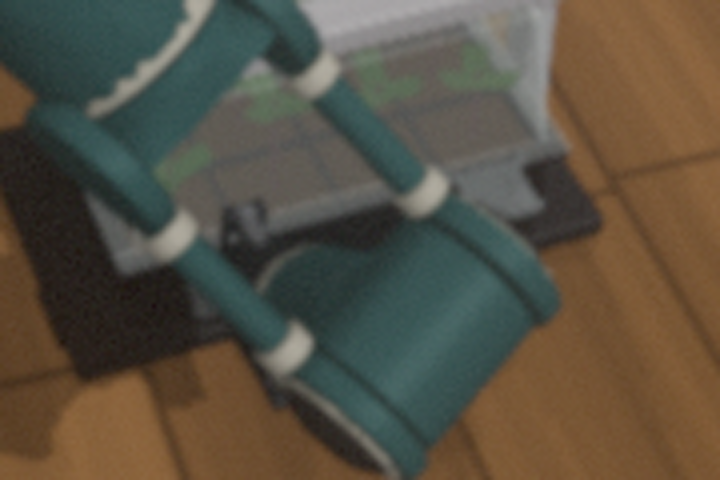

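```bash
python3 -m inch '[{"dx":0,"dy":-0.002,"dz":-0.004,"ax":-1.6,"ay":0,"az":0,"fingers":-1},{"dx":0,"dy":-0.002,"dz":-0.004,"ax":-1.6,"ay":0,"az":0,"fingers":-1},{"dx":0,"dy":-0.006,"dz":0,"ax":-1.6,"ay":0,"az":0,"fingers":-1},{"dx":0,"dy":-0.006,"dz":0,"ax":-1.6,"ay":0,"az":0,"fingers":-1}]'; python3 h.py NR 45 '[[13,-24,0],[10,-24,0],[8,-24,0]]'
```

```text
time: 4.2
tool_pos: [0.478, -0.0671, 0.0678]
tcp_rot: [-2.36, -0.08, 0.034]
wrist_force: [-0.1, -6.0, -1.4]
width: -0.002
t 4.2 q [-0.6   0.39  1.99  0.6   1.36  0.59] F [-0.1 -6.  -1.4] w -0.0015041302601478254
now out,z,along mm [ 16.3 -25.2  -0. ]
turn [0.3 0.2 0.2]
(13, -24, 0) world [ 0.478 -0.064  0.069] d [ 0.     -0.0032  0.0015]
(10, -24, 0) world [ 0.478 -0.061  0.069] d [ 0.     -0.0053  0.0036]
(8, -24, 0) world [ 0.477 -0.059  0.069] d [ 0.     -0.0068  0.005 ]
```

```bash
python3 -m inch '[{"dx":0,"dy":-0.003,"dz":0.0015,"ax":0,"ay":0,"az":0,"fingers":-1},{"dx":0,"dy":-0.004,"dz":0.0025,"ax":0,"ay":0,"az":0,"fingers":-1},{"dx":0,"dy":-0.005,"dz":0.0035,"ax":0,"ay":0,"az":0,"fingers":-1},{"dx":0,"dy":-0.005,"dz":0.0035,"ax":0,"ay":0,"az":0,"fingers":-1}]'; python3 h.py NR 45 '[[10,-24,0],[8,-24,0],[6,-24,0]]'
```

```text
time: 4.7
tool_pos: [0.4781, -0.0658, 0.0673]
tcp_rot: [-2.37, -0.08, 0.032]
wrist_force: [-3.6, -15.0, 1.7]
width: 0.002
t 4.7 q [-0.6   0.38  2.    0.6   1.35  0.59] F [ -3.6 -15.    1.7] w 0.0022970643719591017
now out,z,along mm [ 15.1 -25.7   0.2]
turn [0.8 0.1 0.2]
(10, -24, 0) world [ 0.478 -0.061  0.069] d [-0.0002 -0.0049  0.0023]
(8, -24, 0) world [ 0.477 -0.059  0.069] d [-0.0002 -0.0063  0.0037]
(6, -24, 0) world [ 0.477 -0.057  0.069] d [-0.0001 -0.0078  0.0051]
```

```bash
python3 -m inch '[{"dx":0,"dy":0.01,"dz":-0.01,"ax":0,"ay":0,"az":0,"fingers":-1},{"dx":0,"dy":0.01,"dz":-0.06,"ax":0,"ay":0,"az":0,"fingers":-1},{"dx":0,"dy":0.01,"dz":-0.12,"ax":0,"ay":0,"az":0,"fingers":-1},{"dx":0,"dy":0.01,"dz":-0.13,"ax":0,"ay":0,"az":0,"fingers":-1}]'; python3 h.py FR 45 '[[110,70,0]]'
python3 - <<'E'
from workcell import bot
import cv2,numpy as np
a,_=bot.read_camera("top");b,_=bot.read_camera("side")
a=cv2.resize(a[180:310,220:390],None,fx=2.3,fy=2.3,interpolation=2);b=cv2.resize(b[190:320,240:410],None,fx=2.3,fy=2.3,interpolation=2)
cv2.imwrite("pics/e.png",np.hstack([a,b]))
E
```

```text
time: 5.2
tool_pos: [0.4867, -0.1673, 0.1559]
tcp_rot: [-2.374, -0.079, 0.024]
wrist_force: [0.9, -0.2, -0.9]
width: -0.004
t 5.2 q [-0.72  0.36  1.82  0.51  1.56  0.62] F [ 0.9 -0.2 -0.9] w -0.0035002277230590383
now out,z,along mm [ 117.    62.9 -177.6]
turn [ 1.1 -0.2  0.3]
(110, 70, 0) world [ 0.663 -0.149  0.163] d [ 0.1777 -0.0091  0.0002]
```

View pics/e.png

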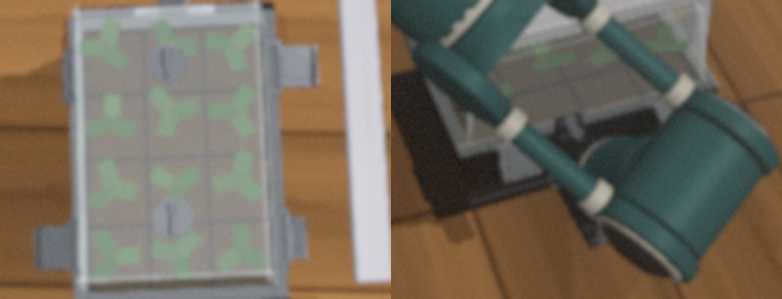

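```bash
cat > ang.py <<'E'
from workcell import bot
import numpy as np,h
def ang():
  c=bot.get_calibration("top");K=np.array(c["intrinsics"]);V=np.array(c["view"]);im,d=bot.read_camera("top")
  v,u=np.nonzero(d>0);D=d[v,u];P=(np.linalg.inv(V)[:3]@np.vstack([(u-K[0,2])/K[0,0]*D,(v-K[1,2])/K[1,1]*D,D,np.ones(len(u))])).T
  for n,(a,s) in {**h.HX,"FL":(1,1)}.items():
    q=P-(h.C+.09*a*h.ex+.112*s*h.ey+.093*h.ez);o=q@(s*h.ey);x=q@h.ex;m=(abs(x)<.015)&(o>.006)&(o<.06)&(abs(q[:,2])<.06)
    # profile: median z per 4 mm out
    print(n,[(k,int(np.median(q[m&(abs(o*1e3-k)<2),2])*1e3)) for k in range(8,56,4) if (m&(abs(o*1e3-k)<2)).sum()>2])
ang()
E
python3 ang.py;python3 h.py NR 45 '[[40,-10,0],[22,-27,0],[15,-27,0],[11,-27,0],[8,-27,0]]'
```

```text
NR [(8, -2), (12, -17), (16, -30), (20, -32), (24, -31)]
FR [(8, 4), (12, 5), (16, 2), (20, 2), (24, 2), (28, 0), (32, 0), (36, 0), (40, 3), (44, 6)]
NL [(8, 1), (12, -1), (16, -3), (20, -5), (24, -6), (28, -10), (32, -12), (36, -8), (40, -11)]
FL []
t 5.35 q [-0.72  0.36  1.82  0.52  1.56  0.62] F [-0.8  1.3 -0.4] w 0.001590635688746033
now out,z,along mm [112.9  59.8   0.2]
turn [0.8 0.1 0.1]
(40, -10, 0) world [ 0.479 -0.091  0.083] d [ 1.000e-04 -3.600e-03  1.008e-01]
(22, -27, 0) world [ 0.478 -0.073  0.066] d [ 0.0002 -0.0047  0.1256]
(15, -27, 0) world [ 0.478 -0.066  0.066] d [ 0.0002 -0.0097  0.1304]
(11, -27, 0) world [ 0.478 -0.062  0.066] d [ 0.0002 -0.0126  0.1332]
(8, -27, 0) world [ 0.477 -0.059  0.066] d [ 0.0002 -0.0147  0.1353]
```

```bash
python3 -m inch '[{"dx":0,"dy":-0.003,"dz":0.05,"ax":0.8,"ay":0,"az":0,"fingers":-1},{"dx":0,"dy":-0.005,"dz":0.099,"ax":0.8,"ay":0,"az":0,"fingers":-1},{"dx":0,"dy":-0.008,"dz":0.122,"ax":0.8,"ay":0,"az":0,"fingers":-1},{"dx":0,"dy":-0.013,"dz":0.127,"ax":0.8,"ay":0,"az":0,"fingers":-1},{"dx":0,"dy":-0.016,"dz":0.130,"ax":0.8,"ay":0,"az":0,"fingers":-1},{"dx":0,"dy":-0.018,"dz":0.132,"ax":0.8,"ay":0,"az":0,"fingers":-1},{"dx":0,"dy":-0.018,"dz":0.132,"ax":0.8,"ay":0,"az":0,"fingers":-1}]'; python3 h.py NR 45 '[[9,-22,0],[5,-22,0],[2,-22,0]]'
```

```text
time: 6.22
tool_pos: [0.4771, -0.0638, 0.0686]
tcp_rot: [-2.367, -0.08, 0.033]
wrist_force: [-4.8, -16.0, -7.1]
width: -0.001
t 6.225 q [-0.6   0.38  2.    0.6   1.35  0.59] F [ -4.8 -16.   -7.1] w -0.0009085175911190902
now out,z,along mm [ 13.  -24.4  -0.6]
turn [0.7 0.2 0.2]
(9, -22, 0) world [ 0.477 -0.06   0.071] d [ 0.0007 -0.0045  0.0011]
(5, -22, 0) world [ 0.477 -0.056  0.071] d [ 0.0007 -0.0074  0.0039]
(2, -22, 0) world [ 0.477 -0.053  0.071] d [ 0.0007 -0.0096  0.006 ]
```

```bash
python3 -m inch '[{"dx":0,"dy":-0.0045,"dz":0.002,"ax":0,"ay":0,"az":0,"fingers":-1},{"dx":0,"dy":-0.006,"dz":0.0035,"ax":0,"ay":0,"az":0,"fingers":-1},{"dx":0,"dy":-0.007,"dz":0.0045,"ax":0,"ay":0,"az":0,"fingers":-1}]'; python3 h.py NR 45 '[[9,-22,0]]';python3 ang.py
```

```text
time: 6.6
tool_pos: [0.4775, -0.0595, 0.0694]
tcp_rot: [-2.376, -0.081, 0.03]
wrist_force: [-3.6, -14.5, -2.0]
width: -0.001
t 6.6 q [-0.59  0.37  2.01  0.6   1.34  0.6 ] F [ -3.6 -14.5  -2. ] w -0.0007982044310466898
now out,z,along mm [  8.7 -23.6   0. ]
turn [1.2 0.1 0.3]
(9, -22, 0) world [ 0.477 -0.06   0.071] d [-0.     -0.0009 -0.0013]
NR [(8, -5), (12, -2), (16, 1), (20, 8), (24, 36), (32, 45), (44, 37), (48, 41), (52, 46)]
FR [(8, 4), (12, 5), (16, 3), (20, 2), (24, 1), (28, 1), (32, 1), (36, 0), (40, 3), (44, 4)]
NL [(8, 2), (12, -1), (16, -2), (20, -6), (24, -6), (28, -11), (32, -11), (36, -9), (40, -11)]
FL []
```

```bash
python3 -m inch '[{"dx":0,"dy":0.008,"dz":-0.008,"ax":0,"ay":0,"az":0,"fingers":-1},{"dx":0,"dy":0.005,"dz":-0.06,"ax":0,"ay":0,"az":0,"fingers":-1},{"dx":0,"dy":0.005,"dz":-0.12,"ax":0,"ay":0,"az":0,"fingers":-1},{"dx":0,"dy":0.005,"dz":-0.13,"ax":0,"ay":0,"az":0,"fingers":-1}]';python3 ang.py; python3 h.py FR 45 '[[110,75,0]]'
```

```text
time: 7.15
tool_pos: [0.4862, -0.1567, 0.1635]
tcp_rot: [-2.381, -0.082, 0.022]
wrist_force: [0.3, 1.0, -0.2]
width: -0.001
NR [(8, -35), (12, -36)]
FR [(8, 5), (12, 3), (16, 3), (20, 2), (24, 2), (28, 2), (32, 0), (36, 0), (40, 3), (44, 3)]
NL [(8, 1), (12, 0), (16, -3), (20, -5), (24, -7), (28, -10), (32, -12), (36, -9), (40, -12)]
FL []
t 7.2 q [-0.71  0.34  1.83  0.52  1.56  0.63] F [-0.2 -0.6  0.3] w 0.001505339739330145
now out,z,along mm [ 105.6   69.6 -178. ]
turn [ 1.5 -0.1  0.4]
(110, 75, 0) world [ 0.663 -0.149  0.168] d [ 0.178   0.0007 -0.0064]
```

```bash
python3 -m inch '[{"dx":0.05,"dy":0,"dz":-0.003,"ax":0.7,"ay":0,"az":0.2,"fingers":-1},{"dx":0.1,"dy":0,"dz":-0.006,"ax":1.5,"ay":0,"az":0.4,"fingers":-1},{"dx":0.15,"dy":0,"dz":-0.006,"ax":1.5,"ay":0,"az":0.4,"fingers":-1},{"dx":0.178,"dy":0,"dz":-0.006,"ax":1.5,"ay":0,"az":0.4,"fingers":-1},{"dx":0.178,"dy":0,"dz":-0.006,"ax":1.5,"ay":0,"az":0.4,"fingers":-1}]';python3 h.py FR 45 '[[45,45,0],[24,20,0],[23,6,0],[21,-8,0],[18,-18,0],[14,-22,0],[9,-22,0],[6,-22,0]]'
```

```text
time: 7.82
tool_pos: [0.6639, -0.1464, 0.1662]
tcp_rot: [-2.353, -0.075, 0.031]
wrist_force: [-1.4, -0.3, -0.4]
width: -0.002
t 7.825 q [-0.56  0.59  1.47  0.62  1.6   0.8 ] F [-1.4 -0.3 -0.4] w -0.0015563596089008076
now out,z,along mm [107.2  73.2   0.5]
turn [-0.1  0.   0. ]
(45, 45, 0) world [ 0.659 -0.084  0.138] d [-0.0005 -0.0239  0.064 ]
(24, 20, 0) world [ 0.658 -0.063  0.113] d [-0.0005 -0.021   0.0965]
(23, 6, 0) world [ 0.658 -0.062  0.099] d [-0.0005 -0.0118  0.1071]
(21, -8, 0) world [ 0.658 -0.06   0.085] d [-0.0005 -0.0033  0.1184]
(18, -18, 0) world [ 0.658 -0.057  0.075] d [-0.0005  0.0017  0.1276]
(14, -22, 0) world [ 0.657 -0.053  0.071] d [-0.0004  0.0017  0.1332]
(9, -22, 0) world [ 0.657 -0.048  0.071] d [-0.0004 -0.0018  0.1368]
(6, -22, 0) world [ 0.657 -0.045  0.071] d [-0.0004 -0.0039  0.1389]
```

```bash
python3 -m inch '[{"dx":0,"dy":-0.02,"dz":0.05,"ax":0,"ay":0,"az":0,"fingers":-1},{"dx":0,"dy":-0.022,"dz":0.09,"ax":0,"ay":0,"az":0,"fingers":-1},{"dx":0,"dy":-0.021,"dz":0.0965,"ax":0,"ay":0,"az":0,"fingers":-1},{"dx":0,"dy":-0.012,"dz":0.107,"ax":0,"ay":0,"az":0,"fingers":-1},{"dx":0,"dy":-0.003,"dz":0.118,"ax":0,"ay":0,"az":0,"fingers":-1},{"dx":0,"dy":0.0015,"dz":0.1275,"ax":0,"ay":0,"az":0,"fingers":-1},{"dx":0,"dy":0.0015,"dz":0.133,"ax":0,"ay":0,"az":0,"fingers":-1},{"dx":0,"dy":-0.001,"dz":0.1355,"ax":0,"ay":0,"az":0,"fingers":-1},{"dx":0,"dy":-0.001,"dz":0.1355,"ax":0,"ay":0,"az":0,"fingers":-1}]';python3 h.py FR 45 '[[9,-22,0],[5,-22,0]]'
```

```text
time: 8.95
tool_pos: [0.6582, -0.0542, 0.0712]
tcp_rot: [-2.36, -0.075, 0.028]
wrist_force: [-2.0, -13.0, 1.0]
width: -0.0
t 8.95 q [-0.45  0.61  1.63  0.67  1.4   0.76] F [ -2. -13.   1.] w -1.5971426859972907e-06
now out,z,along mm [ 14.9 -21.8   0.7]
turn [ 0.3 -0.1  0.1]
(9, -22, 0) world [ 0.657 -0.048  0.071] d [-0.0007 -0.004   0.0043]
(5, -22, 0) world [ 0.657 -0.044  0.071] d [-0.0007 -0.0069  0.0071]
```

```bash
python3 -m inch '[{"dx":0,"dy":-0.003,"dz":0.003,"ax":0,"ay":0,"az":0,"fingers":-1},{"dx":0,"dy":-0.005,"dz":0.005,"ax":0,"ay":0,"az":0,"fingers":-1},{"dx":0,"dy":-0.006,"dz":0.0055,"ax":0,"ay":0,"az":0,"fingers":-1},{"dx":0,"dy":-0.006,"dz":0.006,"ax":0,"ay":0,"az":0,"fingers":-1}]';python3 h.py FR 45 '[[9,-22,0],[5,-22,0]]'
```

```text
time: 9.45
tool_pos: [0.658, -0.0505, 0.0699]
tcp_rot: [-2.368, -0.074, 0.026]
wrist_force: [0.3, -1.7, -1.8]
width: 0.002
t 9.45 q [-0.44  0.6   1.64  0.67  1.39  0.77] F [ 0.3 -1.7 -1.8] w 0.0022595355930171476
now out,z,along mm [ 11.2 -23.1   0.7]
turn [ 0.7 -0.2  0. ]
(9, -22, 0) world [ 0.657 -0.048  0.071] d [-0.0007 -0.0023  0.0007]
(5, -22, 0) world [ 0.657 -0.044  0.071] d [-0.0007 -0.0052  0.0035]
```

```bash
python3 -m inch '[{"dx":0,"dy":0.006,"dz":-0.008,"ax":0,"ay":0,"az":0,"fingers":-1},{"dx":0,"dy":0.005,"dz":-0.06,"ax":0,"ay":0,"az":0,"fingers":-1},{"dx":-0.02,"dy":0.005,"dz":-0.12,"ax":0,"ay":0,"az":0,"fingers":-1},{"dx":-0.06,"dy":0.005,"dz":-0.16,"ax":0,"ay":0,"az":0,"fingers":-1},{"dx":-0.1,"dy":0.005,"dz":-0.19,"ax":0,"ay":0,"az":0,"fingers":-1},{"dx":-0.1,"dy":0.005,"dz":-0.19,"ax":0,"ay":0,"az":0,"fingers":-1}]';python3 ang.py; python3 h.py NR 45 '[[190,330,-20]]';python3 h.py NR 0 '[[0,0,0]]'
```

```text
time: 10.2
tool_pos: [0.5655, -0.1955, 0.2047]
tcp_rot: [-2.371, -0.071, 0.021]
wrist_force: [0.6, 0.2, 0.1]
width: 0.001
NR [(8, -35), (12, -35)]
FR [(8, -1), (12, -36)]
NL [(8, 1), (12, -1), (16, -2), (20, -5), (24, -7), (28, -10), (32, -11), (36, -10), (40, -12)]
FL []
t 10.25 q [-0.68  0.45  1.6   0.55  1.66  0.72] F [ 0.3 -0.1 -0.5] w -0.0006662890570971714
now out,z,along mm [148.7 110.5  80. ]
turn [ 0.8 -0.4  0. ]
(190, 330, -20) world [ 0.469 -0.242  0.423] d [-0.0987 -0.1234 -0.1869]
t 10.25 q [-0.68  0.45  1.6   0.55  1.66  0.72] F [ 0.3 -0.1 -0.5] w -0.0006662890570971714
now out,z,along mm [148.7 110.5  80. ]
turn [-44.2  -0.4  -0.1]
(0, 0, 0) world [ 0.477 -0.051  0.093] d [-0.0812 -0.0297  0.1823]
```

```bash
python3 -m inch '[{"dx":-0.03,"dy":-0.02,"dz":-0.05,"ax":0,"ay":0,"az":0,"fingers":-1},{"dx":-0.05,"dy":-0.05,"dz":-0.09,"ax":0,"ay":0,"az":0,"fingers":-1},{"dx":-0.07,"dy":-0.08,"dz":-0.13,"ax":0,"ay":0,"az":0,"fingers":-1},{"dx":-0.09,"dy":-0.11,"dz":-0.17,"ax":0,"ay":0,"az":0,"fingers":-1},{"dx":-0.099,"dy":-0.123,"dz":-0.187,"ax":0,"ay":0,"az":0,"fingers":-1},{"dx":-0.099,"dy":-0.123,"dz":-0.187,"ax":0,"ay":0,"az":0,"fingers":-1}]'; python3 h.py NL 0 '[[-130,350,-20]]';python3 h.py NL 45 '[[170,340,-20]]'
```

```text
time: 11.0
tool_pos: [0.4694, -0.242, 0.4233]
tcp_rot: [-2.371, -0.073, 0.02]
wrist_force: [0.0, -0.3, 0.0]
width: -0.002
t 11.0 q [-0.82  0.24  1.46  0.52  2.02  0.77] F [ 0.  -0.3  0. ] w -0.0016346101496580267
now out,z,along mm [-414.4  330.3  -19.5]
turn [-44.1  -0.5  -0.1]
(-130, 350, -20) world [0.451 0.042 0.443] d [-0.0016 -0.2181  0.1837]
t 11.0 q [-0.82  0.24  1.46  0.52  2.02  0.77] F [ 0.  -0.3  0. ] w -0.0016346101496580267
now out,z,along mm [-414.4  330.3  -19.5]
turn [-89.1  -0.4  -0.3]
(170, 340, -20) world [0.432 0.341 0.433] d [-0.003  -0.4267  0.3995]
```

```bash
python3 -m inch '[{"dx":0,"dy":-0.04,"dz":0.033,"ax":-9,"ay":0,"az":0,"fingers":-1},{"dx":0,"dy":-0.085,"dz":0.07,"ax":-18,"ay":0,"az":0,"fingers":-1},{"dx":0,"dy":-0.13,"dz":0.11,"ax":-27,"ay":0,"az":0,"fingers":-1},{"dx":0,"dy":-0.175,"dz":0.147,"ax":-36,"ay":0,"az":0,"fingers":-1},{"dx":-0.002,"dy":-0.218,"dz":0.184,"ax":-44,"ay":0,"az":0,"fingers":-1},{"dx":-0.002,"dy":-0.26,"dz":0.22,"ax":-53,"ay":0,"az":0,"fingers":-1},{"dx":-0.002,"dy":-0.3,"dz":0.26,"ax":-62,"ay":0,"az":0,"fingers":-1},{"dx":-0.002,"dy":-0.34,"dz":0.3,"ax":-71,"ay":0,"az":0,"fingers":-1},{"dx":-0.003,"dy":-0.38,"dz":0.35,"ax":-80,"ay":0,"az":0,"fingers":-1},{"dx":-0.003,"dy":-0.427,"dz":0.4,"ax":-89,"ay":0,"az":0,"fingers":-1},{"dx":-0.003,"dy":-0.427,"dz":0.4,"ax":-89,"ay":0,"az":0,"fingers":-1}]'; python3 h.py NL 45 '[[150,130,0],[100,80,0]]'
```

```text
time: 12.38
tool_pos: [0.4305, 0.3488, 0.4184]
tcp_rot: [2.339, 0.086, 0.023]
wrist_force: [0.4, 0.1, -1.8]
width: 0.005
t 12.375 q [ 0.93  0.33  1.37 -0.55  2.04  2.33] F [ 0.4  0.1 -1.8] w 0.004735611617230893
now out,z,along mm [177.7 325.4 -21.2]
turn [0.9 0.1 0.7]
(150, 130, 0) world [0.453 0.323 0.223] d [ 0.023  -0.1208  0.1558]
(100, 80, 0) world [0.457 0.273 0.173] d [ 0.0232 -0.1219  0.2265]
```

```bash
sed -i 's/R.from_matrix(np.c_\[ex,np.cross(z,ex),z\])/R.from_matrix(np.c_[-s*ex,np.cross(z,-s*ex),z])/' h.py; python3 -m inch '[{"dx":0,"dy":0,"dz":0,"ax":0,"ay":0,"az":-10,"fingers":-1},{"dx":0,"dy":0,"dz":0,"ax":0,"ay":0,"az":-20,"fingers":-1},{"dx":0,"dy":0,"dz":0,"ax":0,"ay":0,"az":-30,"fingers":-1},{"dx":0,"dy":0,"dz":0,"ax":0,"ay":0,"az":-40,"fingers":-1},{"dx":0,"dy":0,"dz":0,"ax":0,"ay":0,"az":-50,"fingers":-1},{"dx":0,"dy":0,"dz":0,"ax":0,"ay":0,"az":-60,"fingers":-1},{"dx":0,"dy":0,"dz":0,"ax":0,"ay":0,"az":-70,"fingers":-1},{"dx":0,"dy":0,"dz":0,"ax":0,"ay":0,"az":-80,"fingers":-1},{"dx":0,"dy":0,"dz":0,"ax":0,"ay":0,"az":-90,"fingers":-1},{"dx":0,"dy":0,"dz":0,"ax":0,"ay":0,"az":-100,"fingers":-1},{"dx":0,"dy":0,"dz":0,"ax":0,"ay":0,"az":-110,"fingers":-1},{"dx":0,"dy":0,"dz":0,"ax":0,"ay":0,"az":-120,"fingers":-1},{"dx":0,"dy":0,"dz":0,"ax":0,"ay":0,"az":-130,"fingers":-1},{"dx":0,"dy":0,"dz":0,"ax":0,"ay":0,"az":-140,"fingers":-1},{"dx":0,"dy":0,"dz":0,"ax":0,"ay":0,"az":-150,"fingers":-1},{"dx":0,"dy":0,"dz":0,"ax":0,"ay":0,"az":-160,"fingers":-1},{"dx":0,"dy":0,"dz":0,"ax":0,"ay":0,"az":-170,"fingers":-1},{"dx":0,"dy":0,"dz":0,"ax":0,"ay":0,"az":-178,"fingers":-1},{"dx":0,"dy":0,"dz":0,"ax":0,"ay":0,"az":-178,"fingers":-1}]'; python3 h.py NL 45 '[[170,130,0],[110,75,0]]'
```

```text
time: 14.75
tool_pos: [0.4302, 0.3485, 0.417]
tcp_rot: [-0.055, 2.864, -1.214]
wrist_force: [0.6, -0.3, 0.4]
width: 0.001
t 14.75 q [ 0.93  0.33  1.37 -0.55  2.04 -0.78] F [ 0.6 -0.3  0.4] w 0.0005373753821151058
now out,z,along mm [177.4 324.  -21.5]
turn [-1.  -0.2 -1.3]
(170, 130, 0) world [0.452 0.342 0.223] d [-0.0188  0.1348  0.1401]
(110, 75, 0) world [0.456 0.283 0.168] d [-0.0191  0.1326  0.2215]
```

```bash
python3 -m inch '[{"dx":-0.005,"dy":0.035,"dz":0.035,"ax":-1,"ay":0,"az":-1.3,"fingers":-1},{"dx":-0.01,"dy":0.07,"dz":0.07,"ax":-1,"ay":0,"az":-1.3,"fingers":-1},{"dx":-0.015,"dy":0.1,"dz":0.105,"ax":-1,"ay":0,"az":-1.3,"fingers":-1},{"dx":-0.019,"dy":0.135,"dz":0.14,"ax":-1,"ay":0,"az":-1.3,"fingers":-1},{"dx":-0.019,"dy":0.134,"dz":0.18,"ax":-1,"ay":0,"az":-1.3,"fingers":-1},{"dx":-0.019,"dy":0.133,"dz":0.22,"ax":-1,"ay":0,"az":-1.3,"fingers":-1},{"dx":-0.019,"dy":0.133,"dz":0.22,"ax":-1,"ay":0,"az":-1.3,"fingers":-1}]'; python3 h.py NL 45 '[[45,45,0],[24,20,0],[23,6,0],[21,-8,0],[18,-18,0],[14,-22,0],[9,-22,0]]'
python3 - <<'E'
from workcell import bot
import cv2,numpy as np
a,_=bot.read_camera("top");b,_=bot.read_camera("side")
cv2.imwrite("pics/f.png",np.hstack([a[110:480,70:410],b[40:410,130:480]]))
E
```

```text
time: 15.62
tool_pos: [0.4539, 0.2807, 0.1659]
tcp_rot: [-0.087, 2.883, -1.201]
wrist_force: [0.9, -0.5, -0.1]
width: -0.001
t 15.625 q [ 0.84  0.43  1.72 -0.53  1.61 -0.65] F [ 0.9 -0.5 -0.1] w -0.0012779263173866124
now out,z,along mm [108.2  72.9  -2.2]
turn [-0.2 -0.4  0. ]
(45, 45, 0) world [0.46  0.218 0.138] d [-0.0026 -0.0248  0.0645]
(24, 20, 0) world [0.461 0.197 0.113] d [-0.0029 -0.0218  0.097 ]
(23, 6, 0) world [0.461 0.196 0.099] d [-0.003  -0.0126  0.1076]
(21, -8, 0) world [0.462 0.194 0.085] d [-0.0031 -0.004   0.1189]
(18, -18, 0) world [0.462 0.191 0.075] d [-0.0031  0.0009  0.1281]
(14, -22, 0) world [0.462 0.187 0.071] d [-0.0032  0.001   0.1337]
(9, -22, 0) world [0.462 0.182 0.071] d [-0.0032 -0.0026  0.1373]
```

View pics/f.png

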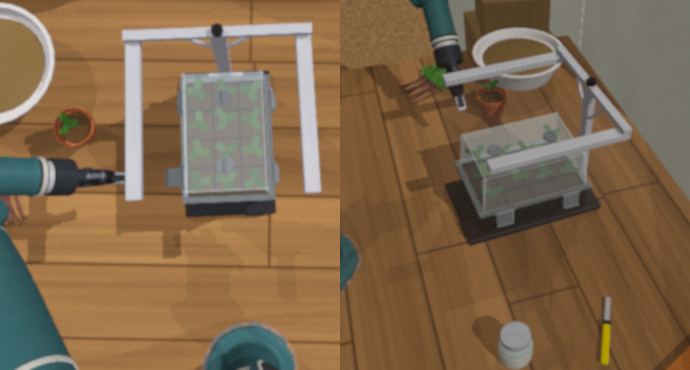

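```bash
python3 -m inch '[{"dx":-0.003,"dy":-0.02,"dz":0.05,"ax":0,"ay":0,"az":0,"fingers":-1},{"dx":-0.003,"dy":-0.022,"dz":0.09,"ax":0,"ay":0,"az":0,"fingers":-1},{"dx":-0.003,"dy":-0.022,"dz":0.097,"ax":0,"ay":0,"az":0,"fingers":-1},{"dx":-0.003,"dy":-0.0125,"dz":0.1075,"ax":0,"ay":0,"az":0,"fingers":-1},{"dx":-0.003,"dy":-0.004,"dz":0.119,"ax":0,"ay":0,"az":0,"fingers":-1},{"dx":-0.003,"dy":0.001,"dz":0.128,"ax":0,"ay":0,"az":0,"fingers":-1},{"dx":-0.003,"dy":0.001,"dz":0.1335,"ax":0,"ay":0,"az":0,"fingers":-1},{"dx":-0.003,"dy":-0.0015,"dz":0.136,"ax":0,"ay":0,"az":0,"fingers":-1},{"dx":-0.003,"dy":-0.0015,"dz":0.136,"ax":0,"ay":0,"az":0,"fingers":-1}]';python3 h.py NL 45 '[[9,-22,0],[5,-22,0]]'
```

```text
time: 16.85
tool_pos: [0.4645, 0.1881, 0.0733]
tcp_rot: [-0.086, 2.883, -1.188]
wrist_force: [-0.8, 4.7, -1.6]
width: 0.001
t 16.85 q [ 0.73  0.44  1.9  -0.6   1.39 -0.61] F [-0.8  4.7 -1.6] w 0.0014949634679680564
now out,z,along mm [ 15.2 -19.7   2.6]
turn [ 0.2 -0.2 -0.1]
(9, -22, 0) world [0.462 0.182 0.071] d [ 0.0026 -0.0027  0.006 ]
(5, -22, 0) world [0.463 0.178 0.071] d [ 0.0026 -0.0056  0.0088]
```

```bash
python3 -m inch '[{"dx":0.001,"dy":-0.001,"dz":0.004,"ax":0,"ay":0,"az":0,"fingers":-1},{"dx":0.002,"dy":-0.003,"dz":0.006,"ax":0,"ay":0,"az":0,"fingers":-1},{"dx":0.002,"dy":-0.005,"dz":0.008,"ax":0,"ay":0,"az":0,"fingers":-1},{"dx":0.002,"dy":-0.006,"dz":0.009,"ax":0,"ay":0,"az":0,"fingers":-1},{"dx":0.002,"dy":-0.006,"dz":0.009,"ax":0,"ay":0,"az":0,"fingers":-1}]';python3 h.py NL 45 '[[9,-22,0],[5,-22,0]]'
```

```text
time: 17.48
tool_pos: [0.4647, 0.1817, 0.0715]
tcp_rot: [-0.086, 2.884, -1.173]
wrist_force: [-0.8, 14.4, 0.4]
width: -0.004
t 17.475 q [ 0.72  0.43  1.92 -0.6   1.37 -0.61] F [-0.8 14.4  0.4] w -0.0041210010084816555
now out,z,along mm [  8.8 -21.5   2.4]
turn [ 0.7  0.1 -0.3]
(9, -22, 0) world [0.462 0.182 0.071] d [0.0024 0.0005 0.0002]
(5, -22, 0) world [0.463 0.178 0.071] d [ 0.0024 -0.0024  0.0029]
```

```bash
python3 -m inch '[{"dx":0,"dy":0.008,"dz":-0.008,"ax":0,"ay":0,"az":0,"fingers":-1},{"dx":0,"dy":0.005,"dz":-0.06,"ax":0,"ay":0,"az":0,"fingers":-1},{"dx":0,"dy":0.005,"dz":-0.12,"ax":0,"ay":0,"az":0,"fingers":-1},{"dx":0,"dy":0.005,"dz":-0.17,"ax":0,"ay":0,"az":0,"fingers":-1},{"dx":0,"dy":0.005,"dz":-0.18,"ax":0,"ay":0,"az":0,"fingers":-1}]';python3 ang.py; python3 h.py NL 45 '[]'
python3 - <<'E'
from workcell import bot
import cv2,numpy as np
a,_=bot.read_camera("top");b,_=bot.read_camera("side")
a=cv2.resize(a[180:310,220:390],None,fx=2.3,fy=2.3,interpolation=2);b=cv2.resize(b[160:290,230:400],None,fx=2.3,fy=2.3,interpolation=2)
cv2.imwrite("pics/g.png",np.hstack([a,b]))
E
```

```text
time: 18.1
tool_pos: [0.4573, 0.3133, 0.1999]
tcp_rot: [-0.085, 2.882, -1.166]
wrist_force: [0.9, -0.1, -0.6]
width: 0.002
NR [(8, -35), (12, -37)]
FR [(8, -3), (12, -35)]
NL []
FL []
t 18.15 q [ 0.86  0.42  1.64 -0.51  1.67 -0.66] F [-0.   0.7  0.7] w -0.0015449034966526407
now out,z,along mm [140.  106.    2.9]
turn [ 0.9  0.3 -0.3]
```

View pics/g.png

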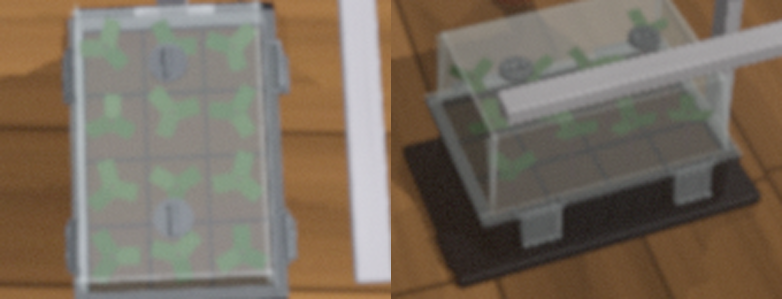

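```bash
python3 -c "
from workcell import bot
print(bot.finish_job())"
```

```text
the job is handed in; nothing more can be done
None
```

I closed all three open clips and handed the job in at about 18 s of the 54 s allowed. The far-left clip was already shut, so I started with the near-right clip diagonally opposite it. I then closed far-right and near-left, using the shut fingertips leaning 45° outward.

- **Near-right took two tries:** The first press went too low and jammed against the clip's lip, with about 40 N at the wrist. It left the clip at roughly 0.3 rad. I backed off, pressed again higher up, and it snapped shut while the other two were still open.
- **Right-hand clips:** The depth profiles show both hanging straight down, with the lip at about 12 mm out and 36 mm below the hinge.
- **Left-hand clips:** The top camera gives no depth reading for these. In the final picture, near-left looks the same as the one shut from the start, and its press ended at the same place as the near-right one.
- **Surroundings:** The arm ended clear of everything, with about 1 N or less on the wrist. I saw no sign of contact with the cover or lamp. The jar, pot and knife showed no sign of movement in the last wide picture, taken before the near-left clip, and I did not re-measure their positions. Nothing reported the clip angles or the cover and lamp forces directly.

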